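# Timed return-spring check on the assembly bench

### The job

Run the timed return-spring check: first wind the clockwork timer fully, turning its wing key clockwise (in several bites) until the key's pointer comes up against the stop pin. Then pull the black handle of the spring-loaded slide on the jig out until the slide's pointer stands at the index clip, and finish while still holding it there with the gripper, because the spring pulls it back if you let go. Do not shift the index clip, and leave the other things on the bench where they are.

Things in the scene. Friction and masses are not known exactly. Their poses are not given: they have to be found in the camera images.
- jig: Spring check jig, bolted down; place and yaw vary: grey base plate 260 x 130 x 12 mm (x -110..+150, y -83..+47 mm), a lying aluminium spring tube (x +55..+145 mm, top 60 mm above the bench), a ruled rail along its -y edge. Origin: on the bench under the handle bar at rest. Its x axis points from handle to tube: pull along -x, roughly towards the robot.
- slide (a joint): How far the slide is pulled out, m: 0 at rest, 0.085 at the end of its travel. The spring pulls it back with about 5 N at rest, growing 1 N per 10 mm (12 N at 70 mm), and returns it to 0 when let go. Readable while held.
- slide_grip (a point): Centre of the grip on the slide's black T handle, 78 mm above the bench. The crossbar is 12 mm thick (jig x), 70 mm wide (jig y) and 30 mm high, from 60 to 90 mm above the bench. Axes parallel to the jig's. Pinch the bar from above across its 12 mm thickness; at rest its centre is 55 mm in front of the spring tube.
- slide_pointer (a point): Tip of the slide's thin steel pointer (3 mm wide), which points sideways (jig -y) from the slide's foot to the ruled rail: 53 mm beside the handle's centre, 32 mm above the bench, at the same jig x as the handle bar's centre, moving with it. Axes parallel to the jig's.
- mark (a point): The mark: middle of the inner face of the black index clip on the ruled rail (10 mm wide along jig x, 22 mm deep, about 20 mm high), 32 mm above the bench, 56 mm beside the handle's path, 30 to 70 mm out (jig -x) from the pointer's rest place. Axes parallel to the jig's. A push of 12 N would slide the clip: leave it. The pointer passes 3 mm beside it.
- timer: Clockwork timer, bolted down left or right of the jig: square steel foot 110 x 110 x 8 mm, round grey case 92 mm across with a black ruled dial 48 mm above the bench. Origin: on the bench on the key's axis. A stop pin, 6 mm across and 8 mm high, stands on the dial 36 mm from the axis, 2.92 rad clockwise (from above) from the timer's x axis.
- key (a joint): How far the key is wound, rad, growing clockwise seen from above: at 0 its pointer lies along the timer's x axis, at 2.8 it meets the stop pin. Starts between 0 and 0.6. A ratchet-like drag keeps it where it is left; turning takes about 0.13 N m at first, 0.2 N m when wound.
- key_grip (a point): Grip point of the wing key, on its axis, 78 mm above the bench; x axis along the wing towards the white pointer. The wing is an upright steel blade 44 mm long, 9 mm thick, 28 mm high (58 to 86 mm above the bench); the pointer lies below it, close over the dial, reaching 38 mm from the axis. Pinch the blade from above across its thickness.
- housing_a: Bystander: red power-tool motor housing standing upright, 96 mm across, 105 mm high, with a low loop handle reaching 127 mm to its own +x; origin under its middle.
- housing_b: Bystander: a second red motor housing of the same shape; origin under its middle.
- screwdriver: Bystander: screwdriver lying on the bench between robot and equipment.
- wrench: Bystander: wrench lying on the bench at the left, near the robot.
- bearing: Bystander: steel bearing ring lying flat, 30 mm across and 12 mm high, between the timer and the jig.
- collar: Bystander: brass collar, 26 mm across and 20 mm high, between the timer and the jig, farther away.
- can: Bystander: black canister standing upright, 72 mm across and 110 mm high, at the left.

How it is judged:
By the outcome, as a careful person would: the job done as asked, in the order asked, and still so for the second after the job is handed in, while the arm keeps its last pose, push and grip.
It also fails if it takes over 54 s, if anything falls off the work surface, if the arm or the gripper's body presses on something with over 40 N, if the wrist force passes 120 N, or if a joint passes its speed limit or range.

### The arm

A 6-joint arm with a two-finger parallel gripper is mounted at the origin on the work surface. World frame = base frame: x ahead of the robot, y to its left, z up, the work surface at z = 0. Lengths are in m, angles in rad, forces in N, time in s.
With the tool pointing down it reaches from about 0.325 to 0.9 m from the base axis. Payload 3.5 kg.
Tool frame: the origin (TCP) lies between the finger pads; the fingertips stand 19 mm ahead of it and the grasp point (between the pads) is the TCP; z points along the fingers, y is the direction in which the jaws open and shut (so a half turn about z gives the same grasp; the last joint's range is limited). The gripper opens to 85 mm and grips with 20 to 120 N. Pads are 22 mm wide; open, the fingers measure 114 mm over their backs; the gripper's body (76 mm by 85 mm) begins 54 mm behind the grasp point. The pads swing forward as they close: fully open they stand 13 mm farther back than shut.
Start: joints at [1.219, 0.276, -0.026, 1.268, 0, 1.467], TCP at [0.154, 0.606, 0.25] pointing down, gripper open.
Joint ranges: [-3.12, 3.12], [-0.85, 1.88], [-1.08, 1.24], [-1.95, 2.15], [-1.57, 1.53], [-3.14, 3.14]. Speed limits (rad/s): [2.57, 2.57, 3.14, 3.14, 3.14, 3.14].

### API

Orientations are given as a unit quaternion [x, y, z, w].
In Python, from station import env gives the robot as it stands.
- The arm moves only by the shell command python3 -m handwheel 'ROWS' [FORCE]. ROWS is JSON, a list that holds one entry, the list of rows, each a list of 7 numbers: the turn, a rotation vector about the tool's x, y, z each as a share of 6 degrees, from -1 to 1, then the shift along the tool's x, y, z each as a share of 25 mm, from -1 to 1, then the closure, from -1 (fully open) to 1 (shut), so that 0 is half open. A call has 1 to 5 rows; each row shifts and turns the commanded pose from where the row before left it, along the tool's axes as they then stand; what a row does not reach is not made up. A row lasts 1/10 s, in which the tool goes at most 50 mm and 8.59 degrees, less where a joint would pass 70% of its speed; a pose out of reach is approached as far as the arm can. A call with a number of a shift or a turn outside -1 to 1 is refused whole. A call with a gripper value outside its range is refused whole. The fingers move at their own pace and stop on an object; FORCE is the grip in N (left out, the last holds). Time passes only in rows, so rows that do not move let the fingers close. It gives the time, the measured TCP pose, the force and the opening at its end, in the units of the state.
- env.sense(): the state, without advancing time (a new reading comes with each control period).
- env.snapshot(name): name is "side" or "top"; returns a dict with "pixels" (400x640x3 uint8, red, green, blue), "range_z" (400x640 float32, m along the optical axis (not along the pixel's ray), 0 where there is no reading), "intrinsics" (3x3 intrinsics, pixels), "rvec" (rotation vector, rad) and "tvec" (3), from world to camera coordinates, as OpenCV has them. Camera axes: x right, y down, z forward; pixel columns grow to the right and rows downward; lengths in m; the calibration is good to about 2 mm. A picture is of the moment at which its call begins.
- env.finish_job(): hands the job in, once; it reports no verdict.
Trained networks look in a picture, given as the dict that the camera call returned (one of the last four; its "shot" number tells which), for a name from the list of things; names that differ only in an ending like _2 or _b are one class to them, and where a whole thing is asked for, a point or a joint stands for the part that bears it (a point fixed in the world has none). Each returns a list of dicts, best first, with "confidence" (0 to 1); they miss things now and then, are a little off and sometimes report something else, mostly with a low value. They report only what shows in the picture. A call takes as long as a camera call.
- env.trace(picture, query): "mask" (400x640 bool, what is visible of it).
- env.tip_of(picture, query): "at" ([x, y, z] in m, in world coordinates, good to about 4 mm: a listed point, or the origin of a listed thing).
The state is a dict: "time_s": time; "joint_positions": joint angles; "qvel": joint speeds; "joint_efforts": joint torques, N m; "eef_pos": TCP position; "orientation": TCP orientation; "wrist_force": force on the tool from outside, world axes, zero at the start; "wrist_torque": the same for the moment, N m; "gripper_width": opening from 0.0 (shut) to 1.0 (fully open).
Only numpy, scipy, OpenCV 4.12 (cv2) and the standard library are available. Lean on these libraries where they do the work, as an engineer would, in place of code of your own. Each camera call takes 0.05 s, during which the arm holds its last target. There are 200 camera calls.

## Working session

There is one attempt and no reset: what is moved stays moved. The work goes in short steps, Python scripts to look and compute and a shell command to move; the robot and the scene stay as the last step left them, time stands still between calls to the robot, and variables do not carry over. Pictures are saved under pics/ and viewed, about 8 in all and at most 12, crops included, and the job is handed in when it is done.

```bash
mkdir -p pics; ls
cat > h.py <<'E'
import numpy as np, cv2
from station import env
from scipy.spatial.transform import Rotation as R
def save(p,n): cv2.imwrite('pics/'+n,p['pixels'][...,::-1])
E
python3 - <<'E'
from h import *
s=env.sense();print({k:np.round(v,3) for k,v in s.items()})
for n in('top','side'):
    p=env.snapshot(n);save(p,n+'1.png')
    for q in['jig','slide_grip','slide_pointer','mark','timer','key_grip','housing_a','can','bearing','collar']:
        print(n,q,[(np.round(d['at'],3),round(d['confidence'],2)) for d in env.tip_of(p,q)[:2]])
E
```

```text
pics
{'time_s': np.float64(0.0), 'joint_positions': array([ 1.219,  0.277, -0.028,  1.268, -0.   ,  1.467]), 'qvel': array([-0.002,  0.   ,  0.   , -0.   ,  0.   ,  0.001]), 'joint_efforts': array([-0.0000e+00, -4.4551e+01,  2.9520e+01,  1.6000e-02,  0.0000e+00,
        0.0000e+00]), 'eef_pos': array([0.154, 0.605, 0.249]), 'orientation': array([ 0.124,  0.992, -0.001, -0.   ]), 'wrist_force': array([ 0.709,  0.454, -0.863]), 'wrist_torque': array([ 0.009, -0.   , -0.026]), 'gripper_width': np.float64(0.995)}
top jig [(array([0.612, 0.165, 0.002]), 0.56)]
top slide_grip [(array([0.604, 0.17 , 0.077]), 0.68)]
top slide_pointer [(array([0.595, 0.117, 0.034]), 0.71), (array([ 0.42 , -0.486, -0.002]), 0.27)]
top mark [(array([ 0.53 ,  0.018, -0.002]), 0.18)]
top timer [(array([ 0.618, -0.248, -0.002]), 0.56)]
top key_grip [(array([ 0.616, -0.251,  0.077]), 0.44)]
top housing_a [(array([ 0.61 , -0.498, -0.004]), 0.81), (array([ 0.42 , -0.488, -0.002]), 0.77)]
top can [(array([ 0.389,  0.463, -0.004]), 0.75)]
top bearing [(array([ 0.533,  0.014, -0.   ]), 0.37)]
top collar [(array([0.548, 0.118, 0.038]), 0.61), (array([ 0.641,  0.003, -0.   ]), 0.51)]
side jig [(array([0.608, 0.169, 0.001]), 0.77)]
side slide_grip [(array([0.605, 0.165, 0.079]), 0.59)]
side slide_pointer [(array([0.596, 0.111, 0.03 ]), 0.77), (array([ 0.615, -0.252, -0.001]), 0.51)]
side mark [(array([ 0.389,  0.464, -0.004]), 0.68), (array([0.541, 0.12 , 0.03 ]), 0.6)]
side timer [(array([ 0.616, -0.251,  0.002]), 0.84), (array([ 0.604, -0.496, -0.004]), 0.24)]
side key_grip [(array([ 0.614, -0.248,  0.077]), 0.65), (array([ 0.417, -0.488, -0.   ]), 0.2)]
side housing_a [(array([ 0.608, -0.499, -0.002]), 0.7), (array([ 0.411, -0.489, -0.002]), 0.55)]
side can [(array([ 0.388,  0.463, -0.004]), 0.67)]
side bearing []
side collar [(array([ 0.616, -0.252,  0.002]), 0.57)]
```

View pics/top1.png

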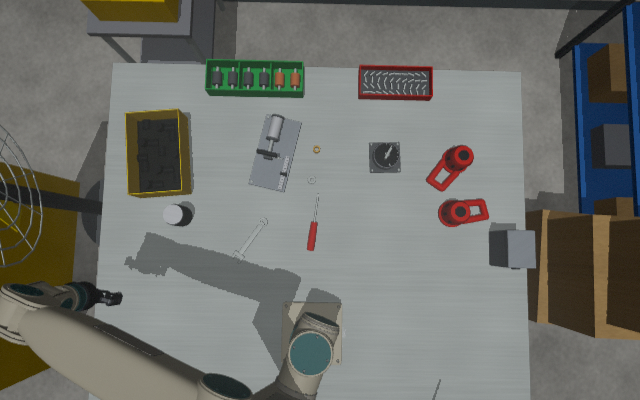

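View pics/side1.png

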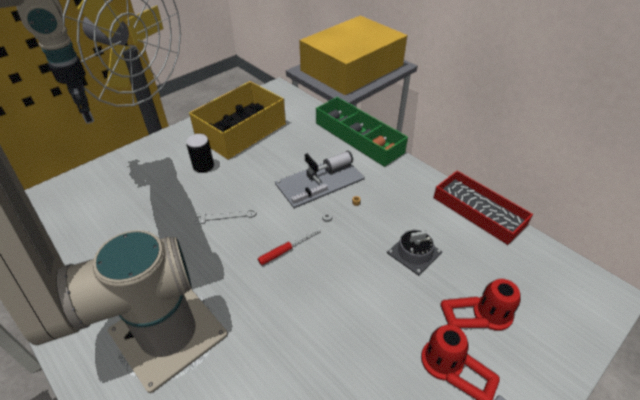

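```bash
cat >> h.py <<'E'
def cam(p): return p['intrinsics'],R.from_rotvec(np.ravel(p['rvec'])).as_matrix(),np.ravel(p['tvec'])
def cloud(p):
    K,Rm,t=cam(p);v,u=np.mgrid[0:400,0:640];z=p['range_z']
    c=np.stack([(u-K[0,2])/K[0,0]*z,(v-K[1,2])/K[1,1]*z,z],-1)
    return (c-t)@Rm
def pix(p,X):
    return cv2.projectPoints(np.float64(X).reshape(-1,1,3),p['rvec'],p['tvec'],p['intrinsics'],None)[0][:,0]
E
python3 - <<'E'
from h import *
p=env.snapshot('top');W=cloud(p);ok=p['range_z']>0
d=np.hypot(W[...,0]-.615,W[...,1]+.25)
def axis(m,n):
    P=W[m][:,:2];r=cv2.minAreaRect(P.astype(np.float32)*1000);c=P.mean(0);e=np.linalg.svd(P-c,full_matrices=0)[2][0]
    print(n,m.sum(),np.round(c,4),'dir deg',np.degrees(np.arctan2(e[1],e[0])).round(1),np.round(r[0],1),np.round(r[1],1),'zmax',np.percentile(W[m][:,2],95).round(3))
axis(ok&(d<.035)&(W[...,2]>.075)&(W[...,2]<.095),'wing')
d2=np.hypot(W[...,0]-.605,W[...,1]-.168)
axis(ok&(d2<.05)&(W[...,2]>.08)&(W[...,2]<.1),'bar')
# white pixels on dial
px=p['pixels'].astype(int);m=ok&(d<.045)&(px.min(-1)>190)&(W[...,2]<.075)
v,u=np.nonzero(m);print('white',len(u),np.round(W[m].mean(0),4) if len(u) else '')
print(pix(p,[[.615,-.25,.05]]),pix(p,[[.6,.168,.08]]))
c=[int(x) for x in pix(p,[[.615,-.25,.05]])[0]];a=p['pixels'][c[1]-40:c[1]+40,c[0]-50:c[0]+50]
c=[int(x) for x in pix(p,[[.575,.14,.04]])[0]];b=p['pixels'][c[1]-40:c[1]+40,c[0]-50:c[0]+50]
cv2.imwrite('pics/crop1.png',cv2.resize(np.vstack([a,b])[...,::-1],None,fx=3.7,fy=3.7,interpolation=cv2.INTER_CUBIC))
E
```

```text
wing 35 [ 0.6151 -0.2471] dir deg 151.1 [ 614.6 -246.9] [ 8.8 42.5] zmax 0.09
bar 76 [0.6062 0.1647] dir deg -102.5 [606.  164.3] [69.6 12.4] zmax 0.093
white 0 
[[386.89859406 154.4412531 ]] [[265.42044893 154.38700714]]
```

View pics/crop1.png

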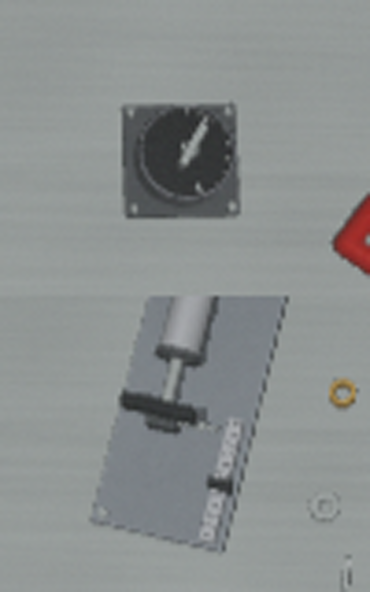

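The top view shows the timer (386,155) with the key about 28° clockwise of world x, and the jig (270,150) with its handle, pointer and clip. The crop shows the clip about 45 mm ahead of the pointer. The wing axis, 151.1° / -28.9°, agrees with the picture. I start moving towards the key.

```bash
cat > need.py <<'E'
import sys
from h import *
# need.py x y z yaw_deg(tool x): turn first, then shift, in units of rows
x,y,z,w=map(float,sys.argv[1:]); s=env.sense(); M=R.from_quat(s['orientation']).as_matrix()
a=np.radians(w); T=np.array([[np.cos(a),np.sin(a),0],[np.sin(a),-np.cos(a),0],[0,0,-1]]).T
rv=R.from_matrix(M.T@T).as_rotvec(degrees=True)/6
d=np.array([x,y,z])-s['eef_pos']
print('t',round(s['time_s'],2),'pos',np.round(s['eef_pos'],4),'yaw',np.degrees(np.arctan2(M[1,0],M[0,0])).round(1),'q6',round(s['joint_positions'][5],2),'F',np.round(s['wrist_force'],1),'T',np.round(s['wrist_torque'],2),'w',round(float(s['gripper_width']),3))
print('turn rows',np.round(rv,2),'then shift rows',np.round(T.T@d/.025,2),'| shift in present axes',np.round(M.T@d/.025,2))
E
python3 -m handwheel '[[[0,0,0.8,-1,-0.6,0,-1],[0,0,0.8,-1,-0.6,0,-1],[0,0,0.85,-1,-0.6,0,-1],[0,0,0,-1,-0.6,0,-1],[0,0,0,-1,-0.6,0,-1]]]' 80
python3 -m handwheel '[[[0,0,0,-1,-0.6,0,-1],[0,0,0,-1,-0.6,0,-1],[0,0,0,-1,-0.6,0,-1],[0,0,0,-1,-0.6,0,-1],[0,0,0,-1,-0.6,0,-1]]]'
python3 need.py .615 -.248 .15 151.1
```

```text
time_s: 1.65
eef_pos: [0.2398, 0.4875, 0.2504]
orientation: [0.25, 0.968, 0.0, 0.0]
wrist_force: [0.7, 0.4, -0.1]
gripper_width: 1.001
time_s: 2.15
eef_pos: [0.3127, 0.3613, 0.2505]
orientation: [0.25, 0.968, 0.0, 0.0]
wrist_force: [1.1, 0.1, -0.4]
gripper_width: 1.001
t 2.15 pos [0.3127 0.3613 0.2505] yaw 151.1 q6 1.23 F [ 1.1  0.1 -0.4] T [ 0.04 -0.03  0.01] w 1.001
turn rows [ 0.    0.   -0.01] then shift rows [-22.36 -15.49   4.02] | shift in present axes [-22.37 -15.48   4.02]
```

```bash
python3 -m handwheel '[[[0,0,0,-1,-0.7,0,-1],[0,0,0,-1,-0.7,0,-1],[0,0,0,-1,-0.7,0,-1],[0,0,0,-1,-0.7,0,-1],[0,0,0,-1,-0.7,0,-1]]]'
python3 -m handwheel '[[[0,0,0,-1,-0.7,0,-1],[0,0,0,-1,-0.7,0,-1],[0,0,0,-1,-0.7,0,-1],[0,0,0,-1,-0.7,0,-1],[0,0,0,-1,-0.7,0,-1]]]'
python3 -m handwheel '[[[0,0,0,-1,-0.7,0,-1],[0,0,0,-1,-0.7,0,-1],[0,0,0,-1,-0.7,0,-1],[0,0,0,-1,-0.7,0,-1],[0,0,0,-1,-0.7,0,-1]]]'
python3 -m handwheel '[[[0,0,0,-1,-0.7,0,-1],[0,0,0,-1,-0.7,0,-1],[0,0,0,-1,-0.7,0.7,-1],[0,0,0,-1,-0.7,0.9,-1],[0,0,0,-1,-0.7,0.9,-1]]]'
python3 -m handwheel '[[[0,0,0,-1,-0.7,0.5,-1],[0,0,0,-1,-0.7,0.5,-1],[0,0,0,-0.3,-0.1,0.5,-1],[0,0,0,0,0,0,-1]]]'
python3 need.py .615 -.248 .083 151.1
python3 - <<'E'
from h import *
p=env.snapshot('side');c=[int(x) for x in pix(p,[[.615,-.25,.08]])[0]]
cv2.imwrite('pics/s2.png',cv2.resize(p['pixels'][c[1]-70:c[1]+50,c[0]-80:c[0]+80][...,::-1],None,fx=4,fy=4,interpolation=cv2.INTER_CUBIC))
E
```

```text
time_s: 2.65
eef_pos: [0.3797, 0.2241, 0.2506]
orientation: [0.25, 0.968, 0.0, 0.0]
wrist_force: [0.4, 0.9, -0.2]
gripper_width: 0.997
time_s: 3.15
eef_pos: [0.4468, 0.0869, 0.2506]
orientation: [0.25, 0.968, 0.0, 0.0]
wrist_force: [1.1, -0.6, 0.0]
gripper_width: 1.002
time_s: 3.65
eef_pos: [0.5138, -0.0502, 0.2505]
orientation: [0.25, 0.968, 0.0, 0.0]
wrist_force: [0.5, 0.5, -0.3]
gripper_width: 0.997
time_s: 4.15
eef_pos: [0.5812, -0.1874, 0.1876]
orientation: [0.25, 0.968, -0.0, 0.001]
wrist_force: [0.8, -0.0, 0.5]
gripper_width: 1.003
time_s: 4.55
eef_pos: [0.6116, -0.2468, 0.1479]
orientation: [0.251, 0.968, 0.001, -0.002]
wrist_force: [0.2, 0.5, -0.1]
gripper_width: 1.0
t 4.55 pos [ 0.6116 -0.2468  0.1479] yaw 151.0 q6 0.02 F [ 0.2  0.5 -0.1] T [0.03 0.05 0.07] w 1.0
turn rows [ 0.   -0.04 -0.02] then shift rows [-0.14  0.02  2.59] | shift in present axes [-0.15  0.02  2.59]
```

View pics/s2.png

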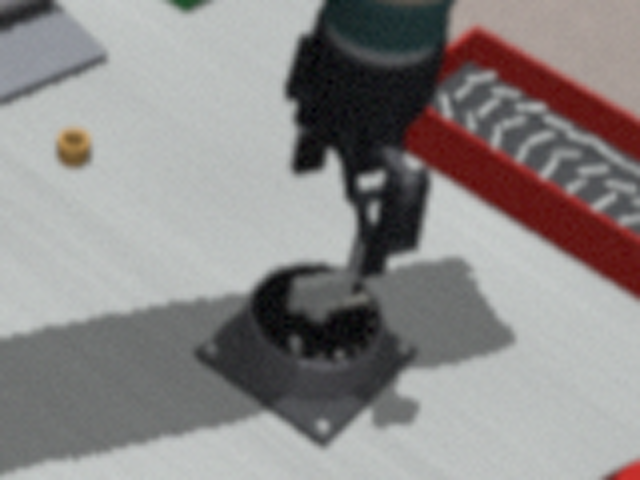

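The side crop shows the open jaws above the key at (320,290), with the blade lying between them. I descend and close.

```bash
python3 -m handwheel '[[[0,0,0,-0.1,0,0.9,-1],[0,0,0,0,0,0.9,-1],[0,0,0,0,0,0.8,-1],[0,0,0,0,0,0,0.5],[0,0,0,0,0,0,1]]]' 80
python3 -m handwheel '[[[0,0,0,0,0,0,1],[0,0,0,0,0,0,1],[0,0,0,0,0,0,1],[0,0,0,0,0,0,1],[0,0,0,0,0,0,1]]]'
python3 need.py .615 -.248 .083 151.1
```

```text
time_s: 5.1
eef_pos: [0.6145, -0.2468, 0.0862]
orientation: [0.249, 0.968, 0.0, -0.0]
wrist_force: [0.0, 1.2, 0.4]
gripper_width: 0.692
time_s: 5.6
eef_pos: [0.6159, -0.2474, 0.0869]
orientation: [0.25, 0.968, 0.001, 0.001]
wrist_force: [0.6, 3.7, 5.8]
gripper_width: 0.088
t 5.6 pos [ 0.6159 -0.2474  0.0869] yaw 151.1 q6 0.02 F [0.6 3.7 5.8] T [ 0.74 -0.06  0.16] w 0.088
turn rows [ 0.02  0.02 -0.  ] then shift rows [ 0.02 -0.04  0.16] | shift in present axes [ 0.02 -0.04  0.16]
```

```bash
python3 -m handwheel '[[[0,0,1,0,0,0,1],[0,0,1,0,0,0,1],[0,0,1,0,0,0,1],[0,0,1,0,0,0,1],[0,0,1,0,0,0,1]]]'
python3 need.py .615 -.248 .083 121.1
python3 -m handwheel '[[[0,0,1,0,0,0,1],[0,0,1,0,0,0,1],[0,0,1,0,0,0,1],[0,0,1,0,0,0,1],[0,0,1,0,0,0,1]]]'
python3 need.py .615 -.248 .083 91.1
python3 -c "
from h import *
p=env.snapshot('side');c=[int(x) for x in pix(p,[[.615,-.25,.08]])[0]]
cv2.imwrite('pics/s3.png',cv2.resize(p['pixels'][c[1]-60:c[1]+50,c[0]-75:c[0]+75][...,::-1],None,fx=5,fy=5,interpolation=cv2.INTER_CUBIC))"
```

```text
time_s: 6.1
eef_pos: [0.6159, -0.2473, 0.0869]
orientation: [0.493, 0.87, 0.001, 0.001]
wrist_force: [0.9, 4.6, 6.7]
gripper_width: 0.082
t 6.1 pos [ 0.6159 -0.2473  0.0869] yaw 120.9 q6 0.55 F [0.9 4.6 6.7] T [ 0.76 -0.08  0.18] w 0.082
turn rows [ 0.03  0.01 -0.04] then shift rows [-0.   -0.05  0.15] | shift in present axes [-0.   -0.05  0.15]
time_s: 6.6
eef_pos: [0.616, -0.2473, 0.0869]
orientation: [0.702, 0.712, 0.001, 0.001]
wrist_force: [1.1, 3.7, 5.8]
gripper_width: 0.083
t 6.6 pos [ 0.616  -0.2473  0.0869] yaw 90.9 q6 1.08 F [1.1 3.7 5.8] T [ 0.72 -0.09  0.2 ] w 0.083
turn rows [ 0.03 -0.01 -0.04] then shift rows [-0.03 -0.04  0.16] | shift in present axes [-0.03 -0.04  0.16]
```

View pics/s3.png

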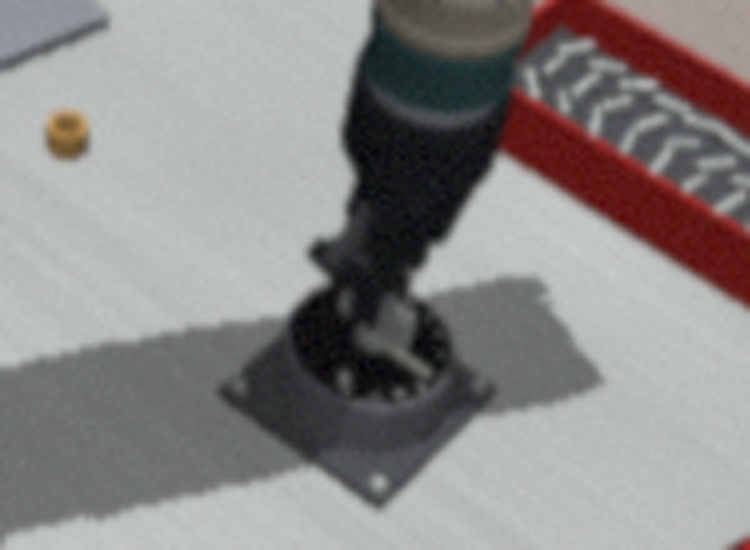

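The crop shows the pointer at (420,370), swung with the jaws to world -y, so the key follows. The last joint has enough range to go on to the stop without regripping.

```bash
python3 -m handwheel '[[[0,0,1,0,0,0,1],[0,0,1,0,0,0,1],[0,0,1,0,0,0,1],[0,0,1,0,0,0,1],[0,0,1,0,0,0,1]]]'
python3 need.py .615 -.248 .083 61.1
python3 -m handwheel '[[[0,0,1,0,0,0,1],[0,0,1,0,0,0,1],[0,0,1,0,0,0,1],[0,0,1,0,0,0,1],[0,0,1,0,0,0,1]]]'
python3 need.py .615 -.248 .083 31.1
python3 -c "
from h import *
p=env.snapshot('side');c=[int(x) for x in pix(p,[[.615,-.25,.08]])[0]]
cv2.imwrite('pics/s4.png',cv2.resize(p['pixels'][c[1]-60:c[1]+50,c[0]-75:c[0]+75][...,::-1],None,fx=5,fy=5,interpolation=cv2.INTER_CUBIC))"
```

```text
time_s: 7.15
eef_pos: [0.6161, -0.2473, 0.0869]
orientation: [0.862, 0.507, 0.002, 0.0]
wrist_force: [1.6, 2.5, 5.5]
gripper_width: 0.083
t 7.15 pos [ 0.6161 -0.2473  0.0869] yaw 60.9 q6 1.6 F [1.6 2.5 5.5] T [ 0.72 -0.14  0.21] w 0.083
turn rows [ 0.02 -0.02 -0.04] then shift rows [-0.05 -0.03  0.16] | shift in present axes [-0.05 -0.03  0.15]
time_s: 7.65
eef_pos: [0.6162, -0.2474, 0.0869]
orientation: [0.964, 0.266, 0.002, -0.0]
wrist_force: [1.6, 3.3, 5.7]
gripper_width: 0.083
t 7.65 pos [ 0.6162 -0.2474  0.0869] yaw 30.9 q6 2.12 F [1.6 3.3 5.7] T [ 0.7  -0.13  0.24] w 0.083
turn rows [ 0.01 -0.03 -0.04] then shift rows [-0.05 -0.    0.15] | shift in present axes [-0.05 -0.    0.15]
```

View pics/s4.png

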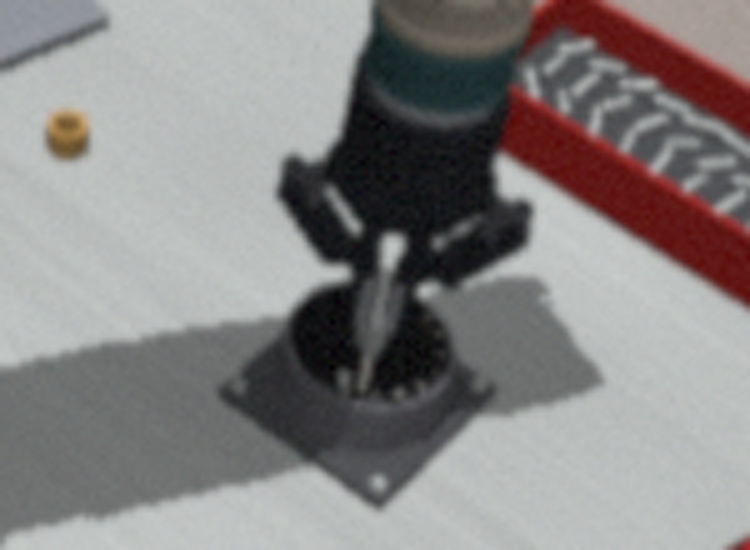

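The pointer tip at (365,385) is close to the stop pin at (343,378). I turn on in small steps and watch the torque.

```bash
python3 -m handwheel '[[[0,0,0.5,0,0,0,1],[0,0,0.5,0,0,0,1],[0,0,0,0,0,0,1]]]' |grep -v force
python3 need.py .615 -.248 .083 25.1
python3 -m handwheel '[[[0,0,0.5,0,0,0,1],[0,0,0,0,0,0,1]]]' |grep -v force
python3 need.py .615 -.248 .083 22.1
python3 -m handwheel '[[[0,0,0.5,0,0,0,1],[0,0,0,0,0,0,1]]]' |grep -v force
python3 need.py .615 -.248 .083 19.1
```

```text
time_s: 8.0
eef_pos: [0.6162, -0.2474, 0.0868]
orientation: [0.976, 0.217, 0.002, -0.0]
gripper_width: 0.085
t 8.0 pos [ 0.6162 -0.2474  0.0868] yaw 25.0 q6 2.22 F [1.7 3.8 5.4] T [ 0.79 -0.15 -0.04] w 0.085
turn rows [ 0.01 -0.03 -0.01] then shift rows [-0.05  0.    0.15] | shift in present axes [-0.05  0.    0.15]
time_s: 8.2
eef_pos: [0.6162, -0.2473, 0.0869]
orientation: [0.982, 0.191, 0.002, -0.0]
gripper_width: 0.083
t 8.2 pos [ 0.6162 -0.2473  0.0869] yaw 22.0 q6 2.28 F [1.9 3.9 5.4] T [ 0.74 -0.16 -0.02] w 0.083
turn rows [ 0.   -0.03 -0.01] then shift rows [-0.05  0.01  0.15] | shift in present axes [-0.05  0.01  0.15]
time_s: 8.4
eef_pos: [0.6162, -0.2474, 0.0869]
orientation: [0.986, 0.167, 0.002, 0.0]
gripper_width: 0.084
t 8.4 pos [ 0.6162 -0.2474  0.0869] yaw 19.3 q6 2.33 F [0.9 3.7 5.6] T [ 0.64 -0.17  1.2 ] w 0.084
turn rows [ 0.01 -0.03  0.03] then shift rows [-0.06  0.01  0.16] | shift in present axes [-0.06  0.01  0.16]
```

The torque jumped from 0.2 to 1.2 N·m at yaw 19.3°, after 131.8° = 2.30 rad, so the key is at the stop. I open, lift and check.

```bash
python3 -m handwheel '[[[0,0,0,0,0,0,0],[0,0,0,0,0,0,-0.5],[0,0,0,0,0,0,-0.8],[0,0,0,0,0,0,-0.8],[0,0,0,0,0,0,-0.8]]]' |grep -v force
python3 -m handwheel '[[[0,0,0,0,0,-0.6,-0.8],[0,0,0,0,0,-0.9,-0.8],[0,0,0,0,0,-0.9,-0.8],[0,0,0,0,0,-0.9,-0.8],[0,0,0,0,0,-0.9,-0.8]]]' |grep -v force
python3 need.py .606 .165 .20 13
python3 - <<'E'
from h import *
p=env.snapshot('side');c=[int(x) for x in pix(p,[[.615,-.25,.05]])[0]]
a=p['pixels'][c[1]-40:c[1]+40,c[0]-60:c[0]+60]
c=[int(x) for x in pix(p,[[.58,.14,.04]])[0]];b=p['pixels'][c[1]-40:c[1]+40,c[0]-60:c[0]+60]
cv2.imwrite('pics/s5.png',cv2.resize(np.vstack([a,b])[...,::-1],None,fx=3.7,fy=3.7,interpolation=cv2.INTER_CUBIC))
E
```

```text
time_s: 8.9
eef_pos: [0.6144, -0.248, 0.085]
orientation: [0.986, 0.165, -0.0, -0.0]
gripper_width: 0.894
time_s: 9.4
eef_pos: [0.6148, -0.2481, 0.1926]
orientation: [0.986, 0.165, 0.0, 0.0]
gripper_width: 0.901
t 9.4 pos [ 0.6148 -0.2481  0.1926] yaw 19.0 q6 2.33 F [ 0.5 -0.4 -0. ] T [ 0.03 -0.01 -0.  ] w 0.901
turn rows [ 0.01 -0.01  1.01] then shift rows [  3.37 -16.18  -0.3 ] | shift in present axes [  5.06 -15.73  -0.31]
```

View pics/s5.png

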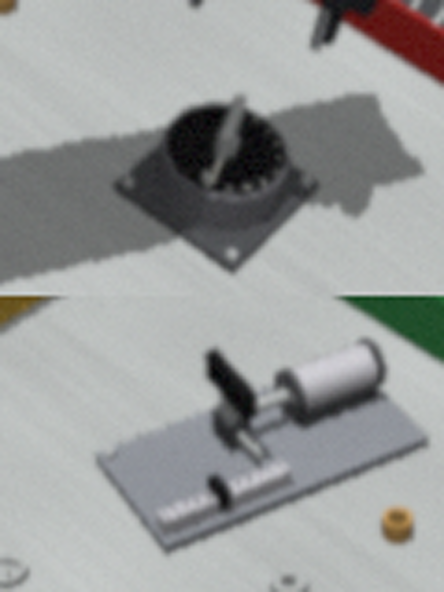

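The top half shows the pointer against the stop pin at (210,180); the key stayed there. The bottom half shows the slide pointer (260,455) and the clip (218,488). Next I measure the jig with averaged pictures.

```bash
cat > ortho.py <<'E'
from h import *
# averaged orthophoto in the jig frame at height z
def avg(n,k=8):
    P=[env.snapshot(n) for _ in range(k)]; q=dict(P[-1]); q['img']=np.mean([p['pixels'].astype(float) for p in P],0); 
    Z=np.array([p['range_z'] for p in P]); q['range_z']=np.where((Z>0).all(0),np.median(Z,0),0); return q,P[-4:]
def ortho(q,o,yaw,z,xs,ys,step=.0005):
    X,Y=np.meshgrid(np.arange(xs[0],xs[1],step),np.arange(ys[1],ys[0],-step)); c,s=np.cos(yaw),np.sin(yaw)
    uv=pix(q,np.stack([o[0]+c*X-s*Y,o[1]+s*X+c*Y,np.full_like(X,z)],-1)).reshape(*X.shape,2).astype(np.float32)
    return cv2.remap(q['img'].astype(np.float32),uv[...,0],uv[...,1],cv2.INTER_CUBIC).clip(0,255),X,Y
E
python3 - <<'E'
from ortho import *
t,Pt=avg('top');s,Ps=avg('side')
W=cloud(t);ok=t['range_z']>0
m=ok&(abs(W[...,2]-.012)<.006)&(abs(W[...,0]-.62)<.2)&(abs(W[...,1]-.14)<.15)
n,l,st,ce=cv2.connectedComponentsWithStats(m.astype(np.uint8));i=1+np.argmax(st[1:,4]);r=cv2.minAreaRect(W[l==i][:,:2].astype(np.float32)*1000);print('plate',r)
m=ok&(np.hypot(W[...,0]-.605,W[...,1]-.168)<.05)&(W[...,2]>.08)&(W[...,2]<.1);print('bar',cv2.minAreaRect(W[m][:,:2].astype(np.float32)*1000),W[m].mean(0))
for n,PP in(('top',Pt),('side',Ps)):
    for q in('mark','slide_pointer','slide_grip'):
        A=[d['at'] for p in PP for d in env.tip_of(p,q) if np.hypot(d['at'][0]-.57,d['at'][1]-.14)<.08];print(n,q,len(A),np.round(np.mean(A,0),4) if A else'',np.round(np.std(A,0),4) if A else '')
o=(.606,.1645);yaw=np.radians(-12.5);L=[]
for q in(t,s):
    a,X,Y=ortho(q,o,yaw,.032,(-.11,.03),(-.08,.04));L.append(a)
    g=a.mean(-1); k=(abs(Y+.06)<.008)&(X<-.02);prof=np.where(k,g,0).sum(0)/np.maximum(k.sum(0),1);xs=X[0]
    sel=xs<-.022;w=np.clip(np.median(prof[sel])*.75-prof[sel],0,None);print('clip x (z=.032)',(w*xs[sel]).sum()/w.sum())
a=np.hstack(L);
for j in range(0,a.shape[1],20): a[:4,j]=(255,0,0)
cv2.imwrite('pics/o1.png',cv2.resize(a[...,::-1],None,fx=1.4,fy=1.4))
E
```

```text
plate ((622.7046508789062, 143.65728759765625), (130.0233154296875, 259.82476806640625), 77.69297790527344)
bar ((606.8785400390625, 165.20236206054688), (69.04598236083984, 11.977522850036621), 77.99191284179688) [0.60619828 0.16522466 0.08816671]Traceback (most recent call last):
  File "<stdin>", line 9, in <module>
ValueError: only the last four pictures can be asked about
```

```bash
cat > m.py <<'E'
from ortho import *
import sys
o=(.607,.1653);yaw=np.radians(-12.3);L=[];x0=float(sys.argv[2]);z0=float(sys.argv[3])
for n in('top','side'):
    q,PP=avg(n,6)
    for w in('mark','slide_pointer','slide_grip'):
        A=np.array([d['at'] for p in PP for d in env.tip_of(p,w) if np.hypot(d['at'][0]-.57,d['at'][1]-.14)<.08])
        if len(A): d=A-[*o,0];c,s=np.cos(yaw),np.sin(yaw);J=np.c_[d[:,0]*c+d[:,1]*s,-d[:,0]*s+d[:,1]*c,d[:,2]];print(n,w,len(A),np.round(J.mean(0),4),np.round(J.std(0),4))
    a,X,Y=ortho(q,o,yaw,z0,(-.11,.03),(-.08,.04));L.append(a)
    g=a.mean(-1);k=abs(Y+.06)<.008;xs=X[0];prof=np.where(k,g,0).sum(0)/k.sum(0)
    sel=(xs<x0);w=np.clip(np.median(prof[sel])*.75-prof[sel],0,None);print('clip x',(w*xs[sel]).sum()/w.sum())
a=np.hstack(L)
for j in range(0,a.shape[1],20): a[:6,j]=(255,0,0)
cv2.imwrite('pics/'+sys.argv[1],cv2.resize(a[...,::-1],None,fx=1.4,fy=1.4))
E
python3 m.py o1.png -.022 .032
```

```text
top mark 4 [-0.0491 -0.0557  0.0344] [0.0011 0.0019 0.0006]
top slide_pointer 4 [ 0.0021 -0.0525  0.0352] [0.0018 0.002  0.001 ]
top slide_grip 4 [-0.0005  0.0043  0.0751] [0.0003 0.0008 0.0013]
clip x -0.050933518142871156
side mark 4 [-0.0526 -0.0576  0.0322] [0.0012 0.0019 0.0013]
side slide_pointer 4 [ 0.     -0.0555  0.0313] [0.0016 0.0009 0.0012]
side slide_grip 5 [-0.0024 -0.013   0.0682] [0.002  0.0211 0.0184]
clip x -0.046725152652204165[ WARN:0@31.814] global loadsave.cpp:1063 imwrite_ Unsupported depth image for selected encoder is fallbacked to CV_8U.
```

View pics/o1.png

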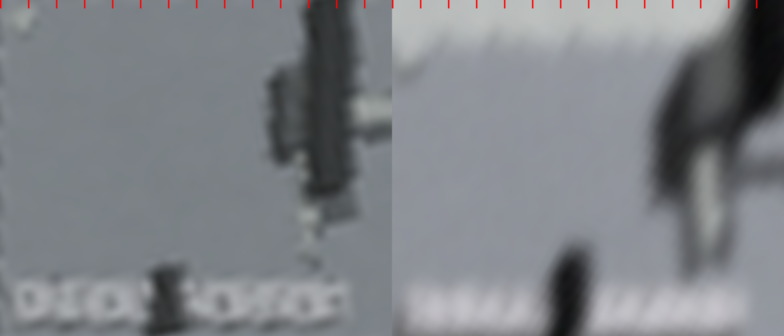

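The top half shows the clip at (165,290) and the pointer at (312,230); the side half agrees. The clip's distance is about 51–54 mm. I turn and go to the handle, half closed so the fingers clear the tube.

```bash
python3 -m handwheel '[[[0,0,-1,0,0,0,-0.5],[0,0,-1,0,0,0,0],[0,0,-1,0,0,0,0],[0,0,-1,0,0,0,0],[0,0,-1,0,0,0,0]]]' 100 |grep -v force
python3 -m handwheel '[[[0,0,-1,0,0,0,0],[0,0,-1,0,0,0,0],[0,0,-1,0,0,0,0],[0,0,-0.9,0,0,0,0],[0,0,-0.9,0,0,0,0]]]'  |grep -v force
python3 need.py .607 .1653 .18 77.7
```

```text
time_s: 12.55
eef_pos: [0.6147, -0.2479, 0.1903]
orientation: [0.909, 0.417, 0.0, 0.0]
gripper_width: 0.507
time_s: 13.05
eef_pos: [0.6147, -0.2479, 0.1903]
orientation: [0.777, 0.63, -0.0, 0.0]
gripper_width: 0.5
t 13.05 pos [ 0.6147 -0.2479  0.1903] yaw 78.1 q6 1.3 F [-0.3  0.9  0. ] T [-0.   -0.03 -0.01] w 0.5
turn rows [0.   0.   0.06] then shift rows [16.08 -3.82  0.41] | shift in present axes [16.11 -3.72  0.41]
```

```bash
python3 -m handwheel '[[[0,0,0.06,1,-0.23,0,0],[0,0,0,1,-0.23,0,0],[0,0,0,1,-0.23,0,0],[0,0,0,1,-0.23,0,0],[0,0,0,1,-0.23,0,0]]]' |grep -v force
python3 -m handwheel '[[[0,0,0,1,-0.23,0,0],[0,0,0,1,-0.23,0,0],[0,0,0,1,-0.23,0,0],[0,0,0,1,-0.23,0,0],[0,0,0,1,-0.23,0,0]]]' |grep -v force
python3 -m handwheel '[[[0,0,0,1,-0.23,0,0],[0,0,0,1,-0.23,0,0],[0,0,0,1,-0.23,0,0],[0,0,0,1,-0.23,0,0],[0,0,0,1,-0.23,0,0]]]' |grep -v force
python3 -m handwheel '[[[0,0,0,1,-0.23,0.2,0],[0,0,0,0,0,0,0]]]' |grep -v force
python3 need.py .607 .1653 .081 77.7
python3 - <<'E'
from h import *
p=env.snapshot('side');c=[int(x) for x in pix(p,[[.607,.165,.09]])[0]]
cv2.imwrite('pics/s6.png',cv2.resize(p['pixels'][c[1]-60:c[1]+50,c[0]-75:c[0]+75][...,::-1],None,fx=4,fy=4,interpolation=cv2.INTER_CUBIC))
E
```

```text
time_s: 13.55
eef_pos: [0.6135, -0.1187, 0.1904]
orientation: [0.78, 0.626, 0.0, 0.0]
gripper_width: 0.497
time_s: 14.05
eef_pos: [0.6125, 0.0097, 0.1904]
orientation: [0.78, 0.626, 0.0, 0.0]
gripper_width: 0.503
time_s: 14.55
eef_pos: [0.6115, 0.138, 0.1904]
orientation: [0.78, 0.626, 0.0, 0.0]
gripper_width: 0.5
time_s: 14.75
eef_pos: [0.6108, 0.1652, 0.1848]
orientation: [0.779, 0.627, -0.0, -0.001]
gripper_width: 0.497
t 14.75 pos [0.6108 0.1652 0.1848] yaw 77.7 q6 1.95 F [-0.7 -0.3 -0. ] T [-0.04  0.01 -0.02] w 0.497
turn rows [-0.01 -0.01 -0.  ] then shift rows [-0.03 -0.15  4.15] | shift in present axes [-0.03 -0.15  4.15]
```

View pics/s6.png

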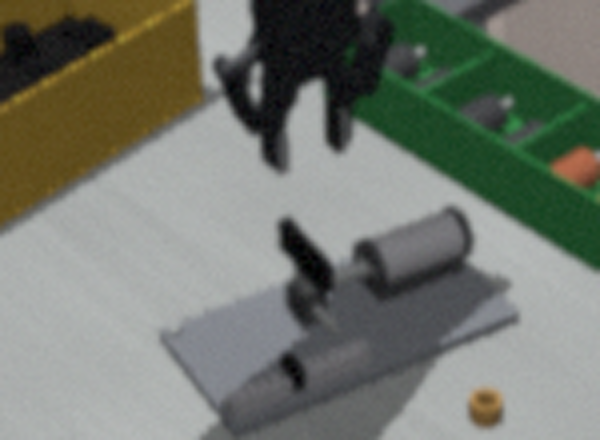

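The half-open jaws at (305,140) straddle the black bar at (305,255). I descend and close.

```bash
python3 -m handwheel '[[[0,0,0,0,-0.15,0.9,0],[0,0,0,0,0,0.9,0],[0,0,0,0,0,0.9,0],[0,0,0,0,0,0.9,0],[0,0,0,0,0,0.55,0]]]' 100 
python3 -m handwheel '[[[0,0,0,0,0,0,0.5],[0,0,0,0,0,0,1],[0,0,0,0,0,0,1],[0,0,0,0,0,0,1],[0,0,0,0,0,0,1]]]'
python3 need.py .607 .1653 .081 77.7
```

```text
time_s: 15.3
eef_pos: [0.6068, 0.162, 0.0798]
orientation: [0.78, 0.625, -0.001, -0.0]
wrist_force: [-0.6, -0.4, -0.2]
gripper_width: 0.498
time_s: 15.8
eef_pos: [0.6071, 0.1631, 0.0823]
orientation: [0.78, 0.626, -0.0, -0.0]
wrist_force: [-5.3, -1.0, 2.7]
gripper_width: 0.12
t 15.8 pos [0.6071 0.1631 0.0823] yaw 77.5 q6 1.95 F [-5.3 -1.   2.7] T [-0.26  0.96  0.13] w 0.12
turn rows [-0.01  0.01 -0.03] then shift rows [ 0.08 -0.02  0.05] | shift in present axes [ 0.08 -0.02  0.05]
```

```bash
python3 -m handwheel '[[[0,0,0,0,-0.4,0,1],[0,0,0,0,-0.4,0,1],[0,0,0,0,-0.4,0,1],[0,0,0,0,-0.4,0,1],[0,0,0,0,-0.4,0,1]]]' 
python3 -m handwheel '[[[0,0,0,0,0,0,1],[0,0,0,0,0,0,1]]]' 
python3 need.py .607 .1653 .081 77.7
python3 m.py o2.png -.022 .032 2>/dev/null
```

```text
time_s: 16.3
eef_pos: [0.5634, 0.1728, 0.0824]
orientation: [0.78, 0.625, 0.003, 0.005]
wrist_force: [9.7, -6.3, -8.4]
gripper_width: 0.124
time_s: 16.5
eef_pos: [0.5631, 0.1728, 0.0824]
orientation: [0.78, 0.625, 0.003, 0.004]
wrist_force: [8.2, -5.7, -6.9]
gripper_width: 0.121
t 16.5 pos [0.5631 0.1728 0.0824] yaw 77.4 q6 1.98 F [ 8.2 -5.7 -6.9] T [-0.96 -1.03  0.19] w 0.121
turn rows [ 0.09  0.01 -0.05] then shift rows [0.08 1.78 0.05] | shift in present axes [0.09 1.78 0.07]
top mark 4 [-0.0464 -0.0542  0.0343] [0.0022 0.0015 0.0009]
top slide_pointer 4 [-0.0438 -0.0513  0.034 ] [0.0012 0.0009 0.0009]
top slide_grip 3 [-0.044   0.0027  0.0783] [0.0008 0.001  0.0009]
clip x -0.05103553446969977
side mark 5 [-0.0521 -0.0463  0.0398] [0.0028 0.0218 0.0182]
side slide_pointer 4 [-0.0439 -0.0547  0.0306] [0.0011 0.0011 0.0017]
side slide_grip 4 [-0.0469 -0.0016  0.0781] [0.0011 0.0013 0.0018]
clip x -0.0467395451705777
```

View pics/o2.png

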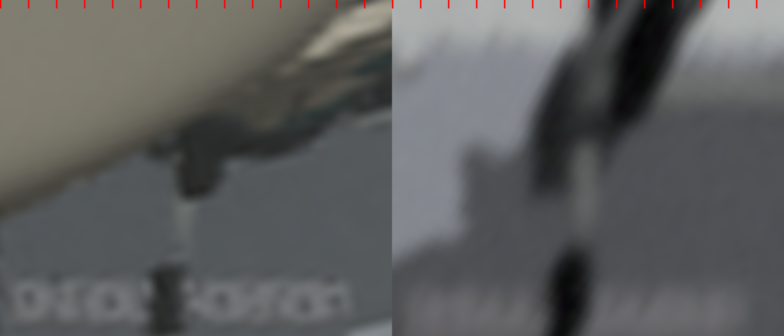

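The pointer (182,220) is to the right of the clip (166,290), a few mm short. I fit the relative offset by projecting box models into both averaged pictures.

```bash
cat > fit.py <<'E'
from ortho import *
o=np.array((.607,.1653));yaw=np.radians(-12.3);c,s=np.cos(yaw),np.sin(yaw);S=8
def w(P): return np.c_[o[0]+c*P[:,0]-s*P[:,1],o[1]+s*P[:,0]+c*P[:,1],P[:,2]]
def score(q,g,box,sign,roi):
    P=np.array([[x,y,z] for x in box[0] for y in box[1] for z in box[2]])
    h=cv2.convexHull(((pix(q,w(P))-roi[:2]+.5)*S).astype(np.float32)).astype(np.int32)
    m=np.zeros(((roi[3]-roi[1])*S,(roi[2]-roi[0])*S),np.float32);cv2.fillConvexPoly(m,h,1)
    m=cv2.GaussianBlur(cv2.resize(m,None,fx=1/S,fy=1/S,interpolation=cv2.INTER_AREA),(0,0),.5)
    return sign*np.corrcoef(m.ravel(),g[roi[1]:roi[3],roi[0]:roi[2]].ravel())[0,1]
def fit(q,g,f,sign,x0,ext):
    best=(-9,)
    r=pix(q,w(np.array([[x0+a,b,.032] for a in(-.015,.015) for b in ext])));roi=[*np.floor(r.min(0)).astype(int),*np.ceil(r.max(0)).astype(int)]
    for x in np.arange(x0-.008,x0+.008,.0005):
        for y in np.arange(-.004,.0041,.001): best=max(best,(score(q,g,f(x,y),sign,roi),round(x,4),round(y,4)))
    return best
if __name__=='__main__':
    import sys
    xp=float(sys.argv[1])
    for n in('top','side'):
        q,_=avg(n,6);g=q['img'].mean(-1)
        k=fit(q,g,lambda x,y:((x-.005,x+.005),(-.078+y,-.056+y),(.022,.042)),-1,-.051,(-.085,-.047))
        p=fit(q,g,lambda x,y:((x-.0015,x+.0015),(-.053+y,-.028+y),(.030,.034)),1,xp,(-.050,-.034))
        print(n,'clip',k,'pointer',p,'clip-pointer mm',1000*(k[1]-p[1]))
E
python3 fit.py -.0445
```

```text
top clip (np.float64(0.8503905246484572), np.float64(-0.051), np.float64(-0.001)) pointer (np.float64(0.4117735485810859), np.float64(-0.044), np.float64(-0.004)) clip-pointer mm -6.999999999999999
side clip (np.float64(0.8885422127788603), np.float64(-0.048), np.float64(-0.001)) pointer (np.float64(0.3301215001185014), np.float64(-0.0395), np.float64(0.004)) clip-pointer mm -8.5
```

```bash
python3 -m handwheel '[[[0,0,0,0,-0.15,0,1],[0,0,0,0,-0.14,0,1],[0,0,0,0,0,0,1],[0,0,0,0,0,0,1]]]' 
python3 need.py .607 .1653 .081 77.7
python3 fit.py -.051
python3 - <<'E'
from ortho import *
o=(.607,.1653);yaw=np.radians(-12.3);L=[]
for n in('top','side'):
    q,_=avg(n,8);a,X,Y=ortho(q,o,yaw,.032,(-.08,-.02),(-.085,-.005),.0002)
    np.save('pics/%s.npy'%n,a);g=a.mean(-1);xs=X[0]
    for y in np.arange(-.03,-.056,-.003):
        r=g[abs(Y[:,0]-y)<.0015].mean(0);b=cv2.GaussianBlur(r[None],(0,0),4)[0];k=(xs>-.062)&(xs<-.035);i=np.argmax(np.where(k,b,0));print(n,round(y,3),'bright peak',round(xs[i],4),round(float(b[i]-np.median(b[k])),1))
    for y in np.arange(-.056,-.077,-.005):
        r=g[abs(Y[:,0]-y)<.0025].mean(0);k=(xs>-.065)&(xs<-.038);v=np.clip(np.percentile(r[k],70)*.8-r,0,None)*k;print(n,round(y,3),'dark centroid',round((v*xs).sum()/max(v.sum(),1e-9),4))
    L.append(a)
cv2.imwrite('pics/o3.png',cv2.resize(np.hstack(L)[...,::-1],None,fx=1.3,fy=1.3).astype(np.uint8))
E
```

```text
time_s: 19.3
eef_pos: [0.5566, 0.1743, 0.0824]
orientation: [0.78, 0.625, 0.003, 0.005]
wrist_force: [8.9, -7.0, -7.0]
gripper_width: 0.117
t 19.3 pos [0.5566 0.1743 0.0824] yaw 77.4 q6 1.99 F [ 8.9 -7.  -7. ] T [-1.06 -1.22  0.16] w 0.117
turn rows [ 0.1   0.01 -0.05] then shift rows [0.08 2.05 0.06] | shift in present axes [0.09 2.05 0.08]
top clip (np.float64(0.8503006550777024), np.float64(-0.0505), np.float64(-0.001)) pointer (np.float64(0.3646787564719764), np.float64(-0.051), np.float64(-0.004)) clip-pointer mm 0.4999999999999935
side clip (np.float64(0.8969629530637827), np.float64(-0.0475), np.float64(0.0)) pointer (np.float64(0.37294774819376253), np.float64(-0.0495), np.float64(0.004)) clip-pointer mm 2.0000000000000018
top -0.03 bright peak -0.0562 13.0
top -0.033 bright peak -0.0518 9.0
top -0.036 bright peak -0.0514 18.6
top -0.039 bright peak -0.0516 16.3
top -0.042 bright peak -0.0514 14.2
top -0.045 bright peak -0.0512 11.0
top -0.048 bright peak -0.0504 6.7
top -0.051 bright peak -0.049 5.8
top -0.054 bright peak -0.0398 4.4
top -0.056 dark centroid -0.0504
top -0.061 dark centroid -0.0511
top -0.066 dark centroid -0.0509
top -0.071 dark centroid -0.0513
top -0.076 dark centroid -0.0512
side -0.03 bright peak -0.0476 14.6
side -0.033 bright peak -0.0476 13.8
side -0.036 bright peak -0.0476 12.3
side -0.039 bright peak -0.0482 11.1
side -0.042 bright peak -0.0488 8.0
side -0.045 bright peak -0.05 3.6
side -0.048 bright peak -0.0588 7.9
side -0.051 bright peak -0.0584 16.1
side -0.054 bright peak -0.0594 22.6
side -0.056 dark centroid -0.0462
side -0.061 dark centroid -0.047
side -0.066 dark centroid -0.0473
side -0.071 dark centroid -0.0474
side -0.076 dark centroid -0.0485
```

View pics/o3.png

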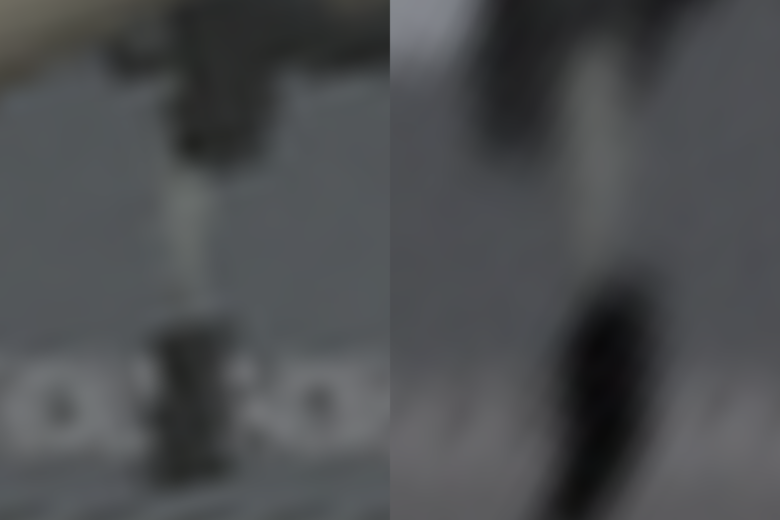

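Pointer and clip line up in both views: top (190,230) against (190,400), side (600,150) against (605,370). The fitted difference is about 0.5 mm in both, so I hold still for a moment and hand in.

```bash
python3 -m handwheel '[[[0,0,0,0,0,0,1],[0,0,0,0,0,0,1],[0,0,0,0,0,0,1]]]' 
python3 need.py .607 .1653 .081 77.7
python3 -c "
from h import *
print(env.finish_job())"
```

```text
time_s: 21.0
eef_pos: [0.5567, 0.1742, 0.0824]
orientation: [0.78, 0.625, 0.003, 0.005]
wrist_force: [8.1, -6.5, -7.2]
gripper_width: 0.123
t 21.0 pos [0.5567 0.1742 0.0824] yaw 77.4 q6 1.99 F [ 8.1 -6.5 -7.2] T [-0.99 -1.2   0.21] w 0.123
turn rows [ 0.1   0.01 -0.05] then shift rows [0.08 2.04 0.06] | shift in present axes [0.09 2.04 0.08]
the job is handed in; nothing more can be done
None
```

The timer is fully wound and the slide is held at the index clip. I handed the job in at 21.0 s of the 54 s allowed.

- **Timer:** I turned the key clockwise by 2.30 rad. The wrist torque then jumped from about 0.2 to 1.2 N·m, and a picture after release showed the key's pointer against the stop pin. I did this in one continuous grip, not the several bites you described, because the last joint had enough range.
- **Slide:** I pulled it out about 51 mm and finished with the gripper closed on the handle at 100 N. The arm's position did not drift over the last 1.7 s.
- **Pointer against clip:** Two ways of measuring the pictures mostly agreed.
    - Reading the edges directly put the pointer within about 0.5 to 1 mm of the clip's centre in both views.
    - The box-model fit gave 0.5 mm from the top camera and 2 mm from the side camera. The fit locked only weakly onto the thin pointer (correlation about 0.37), so I went by the edge readings.
- **Clip and bench:** The clip's measured position was the same before and after the pull, to within about 0.5 mm. I saw no contact with the other things on the bench, but I did not measure their positions again at the end.

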